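# Lamp on, then hold up the egg in the feeding tongs

## Task

Feeding time: first switch the lamp on by throwing the toggle lever right over to its other side, away from the side it leans to now. Then take the steel feeding tongs, close their jaws on the egg in the round tray and lift it out, and finish while still holding it in the tongs, a good 15 cm above the board, well clear of the tray. Do not touch the egg with the fingers, and leave the mineral block and everything else where it stands.

Things in the scene. Friction and masses are not known exactly. Their poses are not given: they have to be found in the camera images.
- lamp_switch (a joint): Hinge of the lamp's toggle lever, rad. 0 = off, leaning 0.5 rad from upright towards the base's -x; 1.0 = on, leaning 0.5 rad towards the base's +x. It has light friction (about 1 N at the ball) and stays where it is left; hard stops at 0 and 1.0. It starts at or near off (0 to 0.15).
- lamp_switch_base: Grey switch housing fixed to the board, 70 (x) x 50 (y) x 25 mm high. Origin: centre of its underside. The lever's hinge axis is the base's y axis, 22 mm above the origin; a 13 mm radius steel hinge boss stands up to 35 mm. The lever is a 10 mm steel rod.
- lamp_switch_tip (a point): Centre of the black ball (26 mm diameter) on the lever's end, 80 mm from the hinge axis, about 92 mm above the board when off or on, 102 mm when upright.
- tongs: Steel tongs lying on edge, 0.105 kg; jaws and pivot 24 mm high (z 0 to 24), arms and pads 20 (z 2 to 22): two 4 mm arms, pivot at x = -100 mm (18 mm diameter), jaws at +x, sprung open. Origin: midway between the two black finger pads, on the underside, near the centre of mass; z up. This body is the +y arm with the pivot: its frame turns with that arm (half of the closing angle).
- tongs_grip (a point): Point 12 mm above the tongs' origin, midway between the round finger pads (10 mm radius, vertical axis, 56 mm over their outsides at rest): grip here across the pads, closing along the tongs' y. The spring pushes each pad with 4.5 N at rest, 6 N at 49 mm over the pads, 9 N at 37 mm: a partly closed gripper carries the tongs with jaws open; 20 N or more closes them on a thing.
- tongs_arm: The other arm of the tongs (at -y). Origin: on the pivot axis, on the underside, 100 mm behind the tongs' origin; at rest its axes are parallel with those of the tongs; it turns about +z by up to 0.28 rad as the tongs close.
- tongs_jaws (a point): Fixed in tongs at x = 92, y = 0, z = 12 mm: midway between the jaws at rest (flat, 24 mm high, x = 76 to 108 mm, inner faces 63 mm apart, outer 71). Squeezing the pads by 1 mm closes the jaws 1.9 mm: 50 mm apart with the pads at 49 mm, 26 mm with the pads at 37 mm. As they close, their middle shifts up to 17 mm to this frame's -y.
- egg: Quail egg with a hard shell, cream, 34 mm tall, 26 mm diameter, 10 to 20 g, standing upright in one of the tray's two seats. Origin: its lowest point, about 5.5 mm above the board while it stands in the seat.
- egg_mid (a point): Middle of the egg at its widest height, 16 mm above its lowest point; about 21 mm above the board while it stands in the seat.
- tray: Round aluminium feeding tray fixed to the board, 190 mm in diameter over the rim, floor 3 mm thick, rim 9 mm high. Origin: centre of the underside. Two ring seats (22 mm outside, 16 mm inside diameter, tops 9 mm above the board) at y = +40 and -40 mm in its frame: one holds the egg, the other the mineral block.
- block: Flat round mineral block, pale plaster, 40 mm diameter, 14 mm high, lying on the tray's other seat (its top 23 mm above the board). Origin: centre of its underside. To be left alone.
- tweezers: Small chrome tweezers lying on the board, 130 mm long along x, 20 mm wide, 8 mm high; origin: middle of the underside. Bystander.
- hide: Orange plastic half-dome hide, 130 mm diameter, 58 mm high; origin: centre of the underside. Stands fast. Bystander.
- spray_bottle: Empty clear glass spray bottle, 68 mm diameter, 178 mm high; origin: centre of the underside. Bystander.
- water_bowl: White ceramic bowl, 110 mm diameter, 40 mm high; origin: centre of the underside. Stands fast. Bystander.
- vitamin_jar: White plastic jar, 52 mm diameter, 75 mm high; origin: centre of the underside. Stands fast. Bystander.
- cork_round: Disc of cork, 70 mm diameter, 30 mm high; origin: centre of the underside. Bystander.
Things that resemble listed ones, but are neither listed nor needed, are in the scene too. What is meant by the tongs is not blue or purple, and is the smaller of those in its own colour.

How it is judged (in metres and radians):
On the way, in this order (a step that is already met when the one before it is completed fails the run):
1. the lamp's lever is thrown over to on (value of joint lamp_switch above 0.85 rad), for 0.2 s.
2. the tongs are gripped and lifted off the board (contact force between tongs and the fingers above 1 N and height (world z) of tongs above 0.01 m and contact force between tongs and table below 0.05 N), for 0.2 s.
3. the egg is lifted out of the tray between the jaws of the tongs (contact force between tongs_arm and egg above 0.5 N and contact force between egg and tray below 0.02 N and height (world z) of egg_mid above 0.05 m), for 0.2 s.
At the end, for the whole second after the job is handed in: Lever above 0.85 rad; egg clamped in the tongs (over 0.5 N on the -y arm, egg middle within 45 mm of the jaws' point), under 50 mm/s, middle over 120 mm above the board, touching no fingers, tray or board; the fingers grip the tongs, which touch no board or tray (value of joint lamp_switch above 0.85 rad and height (world z) of egg_mid above 0.12 m and distance between egg_mid and tongs_jaws below 0.045 m and contact force between tongs_arm and egg above 0.5 N and contact force between egg and the fingers below 0.05 N and contact force between egg and tray below 0.02 N and contact force between egg and table below 0.02 N and contact force between tongs and the fingers above 1 N and contact force between tongs and table below 0.05 N and contact force between tongs and tray below 0.05 N and linear speed of egg below 0.05 m/s); the arm keeps its last pose, push and grip.
It fails at once if the fingers touch the egg (contact force between egg and the fingers above 0.5 N).
It fails at once if the mineral block is moved more than 20 mm (distance of block from where it was at the start of the episode above 0.02 m).
It fails at once if a bystander is moved more than 40 mm (distance of any of tweezers, spray_bottle, cork_round from where it was at the start of the episode above 0.04 m).
It also fails if it takes over 54 s, if anything falls off the work surface, if the arm or the gripper's body presses on something with over 40 N, if the wrist force passes 120 N, or if a joint passes its speed limit or range.

## Robot

A 6-joint arm with a two-finger parallel gripper is mounted at the origin on the work surface. World frame = base frame: x ahead of the robot, y to its left, z up, the work surface at z = 0. Lengths are in mm, angles in degrees, forces in N, time in s.
With the tool pointing down it reaches from about 350 to 850 mm from the base axis. Payload 8.1 kg.
Tool frame: the origin (TCP) lies midway between the tips of the shut fingers; the grasp point (between the pads) lies 19 mm behind it; z points along the fingers, y is the line along which they close (so a half turn about z gives the same grasp; the last joint's range is limited). The gripper opens to 85 mm and grips with 20 to 120 N. Pads are 22 mm wide; open, the fingers measure 114 mm over their backs; the gripper's body (76 mm by 85 mm) begins 54 mm behind the grasp point. The pads swing forward as they close: fully open they stand 13 mm farther back than shut.
Start: joints at [64.263, 7.471, 85.268, -0, 87.261, -4.893], TCP at [213.476, 560.743, 201.892] pointing down, gripper open.
Joint ranges: [-169.43, 169.43], [-51.17, 129.36], [1.28, 143.12], [-76.62, 256.62], [0, 156.53], [-152.29, 152.29]. Speed limits (degrees/s): [136.94, 136.94, 159.86, 180, 180, 180].

## Interface

Orientations are given as [roll, pitch, yaw] about the fixed x, y, z axes, in that order (R = Rz(yaw) Ry(pitch) Rx(roll)).
In Python, from bench import r gives the robot as it stands.
- The arm moves only by the tool apply_moves, never from a script. Its argument "steps" is a list of rows, each a list of 7 numbers: the opening, from -1 (shut) to 1 (fully open), then the shift along the tool's x, y, z in mm, then the turn, a rotation vector about the tool's x, y, z in units of 5 degrees (1.0 is 5 degrees). A call has exactly 8 rows; each row shifts and turns the commanded pose from where the row before left it, along the tool's axes as they then stand; what a row does not reach is not made up. A row lasts 1/10 s, in which the tool goes at most 50 mm and 8.59 degrees, less where a joint would pass 70% of its speed; a pose out of reach is approached as far as the arm can. A call is refused whole if a number of a shift passes 50 or a number of a turn 1, either way. A call with a gripper value outside its range is refused whole. The fingers move at their own pace and stop on an object; "squeeze" is the grip in N (left out, the last holds). Time passes only in rows, so rows that do not move let the fingers close, or fill a call up. It gives the time, the measured TCP pose, the force, the opening and the grip force at its end, in the units of the state.
- r.sense(): the state, without advancing time (a new reading comes with each control period).
- r.snapshot(name): name is "side" or "top" or "wrist"; returns a dict with "color" (384x512x3 uint8, blue, green, red), "depth" (384x512 float32, mm along the optical axis (not along the pixel's ray), 0 where there is no reading), "mtx" (3x3 intrinsics, pixels), "T" (4x4, takes a point from camera to world coordinates); the wrist camera has in their place "hand_eye" (4x4, takes a point from camera to tool coordinates, whose origin is the TCP and whose axes are the flange's). Camera axes: x right, y down, z forward; pixel columns grow to the right and rows downward; lengths in mm; the calibration is good to about 2 mm. The wrist camera is an equidistant fisheye: a pixel r from the principal point sees the ray r / f radians off the axis. A picture is of the moment at which its call begins: read the wrist's pose just before it.
- r.hand_in(): hands the job in; it is judged then, once.
The state is a dict: "time": time; "joint_pos": joint angles; "qd": joint speeds; "joint_efforts": joint torques, N m; "tool_pos": TCP position; "tcp_rot": TCP orientation; "ft_force": force on the tool from outside, world axes, zero at the start; "wrist_torque": the same for the moment, N m; "finger_gap": finger opening in mm; "grip_force": force on a finger pad.
Only numpy, scipy, OpenCV 4.12 (cv2) and the standard library are available. Lean on these libraries where they do the work, as an engineer would, in place of code of your own. Each camera call takes 0.05 s, during which the arm holds its last target. There are 200 camera calls.

## Working session

There is one attempt and no reset: what is moved stays moved. The work goes in short steps, Python scripts to look and compute and a tool call to move; the robot and the scene stay as the last step left them, time stands still between calls to the robot, and variables do not carry over. Pictures are saved under pics/ and viewed, at most 11 in all, crops included, and the job is handed in when it is done.

Besides the shell and the picture viewer there is one more tool, called after "Emit:" by a JSON object that holds its "api" and its "payload", one argument or row to a line. apply_moves: Moves the arm, as the interface text tells. Its arguments: {"type":"object","properties":{"steps":{"type":"array"},"squeeze":{"type":"number"}},"required":["steps"]}

```bash
mkdir -p pics; ls; python3 - <<'E'
from bench import r
import cv2,numpy as np
s=r.sense(); print(s)
for n in ("top","side"):
    d=r.snapshot(n); cv2.imwrite(f"pics/{n}0.png",cv2.resize(d["color"],(800,600),interpolation=cv2.INTER_CUBIC)); np.savez(f"{n}0.npz",**d)
    print(n,d["mtx"],d["T"],d["color"].shape)
E
```

```text
pics
{'time': 0.0, 'joint_pos': array([ 6.42637172e+01,  7.51573122e+00,  8.53308365e+01,  5.02680244e-04,
        8.72621886e+01, -4.89360468e+00]), 'qd': array([ 0.03168164, -0.04841924,  0.06844   , -0.01775099, -0.04323326,
        0.03291798]), 'joint_efforts': array([-1.47740418e-03, -5.69388986e+01, -5.00555956e+01, -3.67867324e-04,
        1.46347174e-02, -4.48419814e-05]), 'tool_pos': array([213.19228576, 560.18183746, 200.82307715]), 'tcp_rot': array([-1.79891683e+02, -9.77775955e-03,  1.59157288e+02]), 'ft_force': array([0.36097238, 0.34132396, 0.50062081]), 'wrist_torque': array([0.00138718, 0.02363667, 0.02434423]), 'grip_force': 0.0, 'finger_gap': 85.24506307006365}
top [[367.9075742    0.         248.18349336]
 [  0.         367.9075742  186.74610238]
 [  0.           0.           1.        ]] [[-2.71171787e-02 -9.90536670e-01  1.34542795e-01  3.12547584e+02]
 [-9.99311623e-01  3.02705173e-02  2.14470465e-02  4.00203188e+01]
 [-2.53167661e-02 -1.33868596e-01 -9.90675659e-01  1.18434644e+03]
 [ 0.00000000e+00  0.00000000e+00  0.00000000e+00  1.00000000e+00]] (384, 512, 3)
side [[498.84039426   0.         253.61880844]
 [  0.         498.84039426 190.47891959]
 [  0.           0.           1.        ]] [[ 9.89366964e-01 -1.10372670e-01  9.47147474e-02  3.31317963e+02]
 [-1.44936329e-01 -6.94020813e-01  7.05215266e-01 -9.81542099e+02]
 [-1.21024856e-02 -7.11444295e-01 -7.02638275e-01  1.12208911e+03]
 [ 0.00000000e+00  0.00000000e+00  0.00000000e+00  1.00000000e+00]] (384, 512, 3)
```

View pics/top0.png

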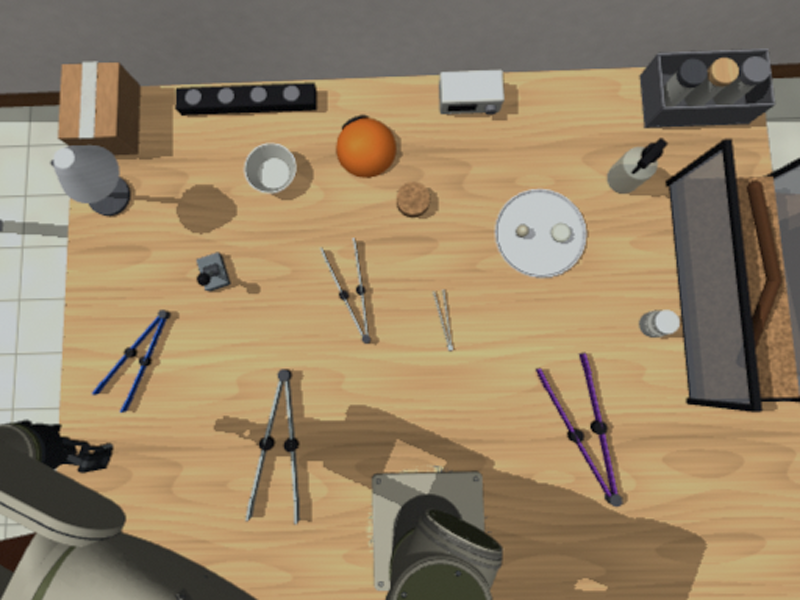

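View pics/side0.png

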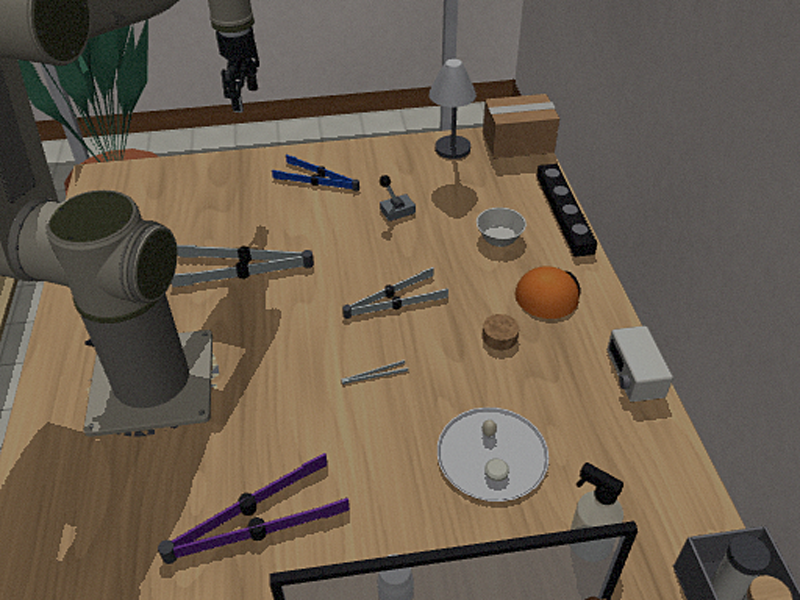

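The top view shows the small steel tongs with their pivot at (366,339), pads at (344,295) and (360,290), and jaws pointing up in the picture (+x). The lever ball is at (204,279), the egg at (522,231) and the block at (561,234). The side view agrees: ball at (385,181), tongs pivot at (347,311), egg at (489,428). Next I'll look at enlarged crops.

```bash
cat > h.py <<'E'
import numpy as np,cv2
def load(n): return dict(np.load(n+".npz"))
def ray(d,uv):
    K=d["mtx"];T=d["T"]
    v=T[:3,:3]@np.array([(uv[0]-K[0,2])/K[0,0],(uv[1]-K[1,2])/K[1,1],1.]); return T[:3,3],v
def atz(d,uv,z):
    o,v=ray(d,uv); return o+v*(z-o[2])/v[2]
def dep(d,uv):
    o,v=ray(d,uv); return o+v*d["depth"][int(round(uv[1])),int(round(uv[0]))]
def tri(rays):
    A=0;b=0
    for o,v in rays:
        v=v/np.linalg.norm(v);P=np.eye(3)-np.outer(v,v);A=A+P;b=b+P@o
    p=np.linalg.solve(A,b); return p
E
python3 - <<'E'
from h import *
t=load("top0")["color"];s=load("side0")["color"]
def crop(im,u,v,w,h,k): return cv2.resize(im[v:v+h,u:u+w],(w*k,h*k),interpolation=cv2.INTER_CUBIC)
# 50x... scale 5 : 80x60 -> 400x300
a=crop(t,112,148,40,60,5);b=crop(t,190,148,60,75,5)
A=cv2.hstack if 0 else None
row1=np.hstack([crop(t,105,150,50,60,5),crop(t,200,150,50,60,5)[:, :],crop(t,310,115,60,60,5)])
row2=np.hstack([crop(s,230,105,50,60,5),crop(s,213,160,80,60,5)[:, :400],crop(s,280,260,30,60,5)])
print(row1.shape,row2.shape)
row2=row2[:,:800]
cv2.imwrite("pics/c1.png",np.vstack([row1,row2]))
E
```

```text
(300, 800, 3) (300, 800, 3)
```

View pics/c1.png

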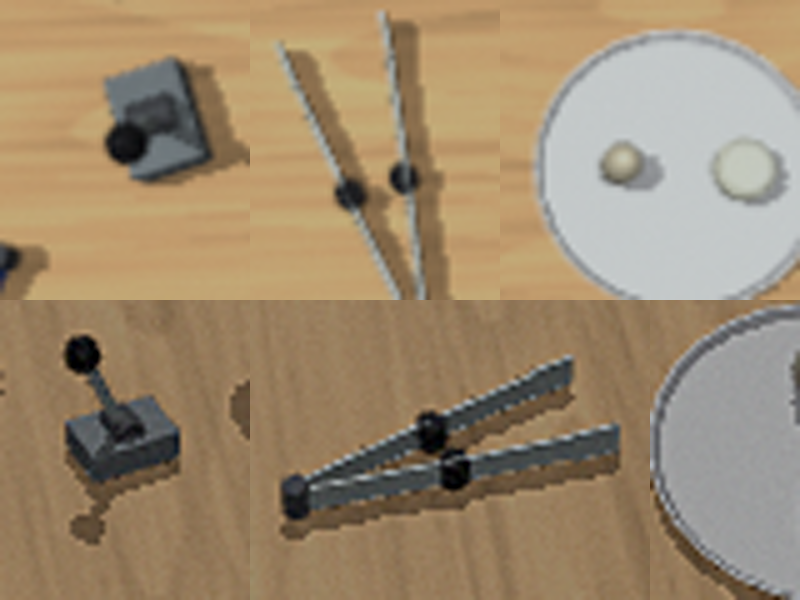

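The crops show the ball (top crop 127,143; side crop 82,354), the pads (350,192)/(405,178) and (432,431)/(455,470), and the egg at (622,163).

```bash
python3 - <<'E'
from h import *
np.set_printoptions(precision=1,suppress=True)
t=load("top0");s=load("side0")
P={"ball":((130.4,178.6),(246.4,115.8)),"padL":((220,188.4),(249.4,186.2)),"padR":((231,185.6),(254,194)),
"pivot":((234.2,217),(222.2,198.5)),"egg":((334.4,147.6),(313,274)),"block":((359,148.6),(318,299.5)),"tipL":((206,159),(277.,171.4)),"tipR":((226.4,153),(286.8,185.4))}
for k,(a,b) in P.items(): print(k,tri([ray(t,a),ray(s,b)]),"depth",dep(t,a),dep(s,b))
for c in [(105,78),(180,60),(212,158),(132,182)]: print("house",atz(t,(105+c[0]/5,150+c[1]/5),25))
for n,a,z in (("pL",(220,188.4),22),("pR",(231,185.6),22),("pv",(234.2,217),24),("tL",(206,159),24),("tR",(226.4,153),24),("tray",(541*.64,233*.64),9),("boss",(105+30,150+23),35)): print(n,atz(t,a,z))
E
```

```text
ball [497.7 419.9  92.4] depth [494.  414.4 108. ] [497.  405.6 103. ]
padL [470.2 156.6   9.4] depth [468.  155.4  20.8] [469.7 147.6  18.2]
padR [479.1 121.    7.6] depth [475.6 119.9  23.5] [479.3 113.1  15.8]
pivot [377.5 112.6  12.1] depth [375.3 111.8  23.7] [378.6 105.   19.9]
egg [ 590.3 -216.    19.8] depth [ 586.1 -212.9   33.9] [ 588.3 -224.1   31.5]
block [ 584.9 -294.9   18.2] depth [ 583.  -293.7   22.1] [ 585.1 -297.1   21.9]
tipL [566.7 199.2  20.8] depth [564.3 198.6  25.2] [573.1 224.6  -2.6]
tipR [585.8 133.   17.3] depth [582.9 132.7  21.1] [592.6 154.4  -3.4]
house [551.  458.3  25. ]
house [561.3 409.5  25. ]
house [496.5 388.1  25. ]
house [482.6 439.6  25. ]
pL [467.8 155.3  22. ]
pR [475.8 120.   22. ]
pv [375.3 111.8  24. ]
tL [564.6 198.8  24. ]
tR [582.2 132.5  24. ]
tray [ 585.7 -256.3    9. ]
boss [524.  425.2  35. ]
```

Tongs: grip point near (472,138), yaw about 15°. Switch: centre near (523,424), yaw about 15°. One tool yaw of 195° serves both. First I'll turn with the gripper shut.

Emit:
{"api": "apply_moves", "payload": {
  "steps": [
    [-1,0,0,0,0,0,-1],
    [-1,0,0,0,0,0,-1],
    [-1,0,0,0,0,0,-1],
    [-1,0,0,0,0,0,-1],
    [-1,0,0,0,0,0,-1],
    [-1,0,0,0,0,0,-1],
    [-1,0,0,0,0,0,-1],
    [-1,0,0,0,0,0,-0.17]
  ]
}}

```text
time: 0.9
tool_pos: [213.3, 560.4, 201.3]
tcp_rot: [-180.0, -0.0, -164.9]
ft_force: [0.7, 0.7, -0.4]
finger_gap: -0.3
grip_force: 0.0
```

Emit:
{"api": "apply_moves", "payload": {
  "steps": [
    [-1,-24,-26,14,0,0,0],
    [-1,-24,-26,14,0,0,0],
    [-1,-24,-26,15,0,0,0],
    [-1,-24,-26,15,0,0,0],
    [-1,-24,-26,15,0,0,0],
    [-1,-23,-26,15,0,0,0],
    [-1,-23,-26,15,0,0,0],
    [-1,-23,-27,14,0,0,0]
  ]
}}

```text
time: 1.7
tool_pos: [450.9, 406.7, 83.9]
tcp_rot: [-180.0, -0.0, -165.1]
ft_force: [0.7, 0.3, -0.4]
finger_gap: 0.3
grip_force: 0.0
```

Emit:
{"api": "apply_moves", "payload": {
  "steps": [
    [-1,-10,0,0,0,0,0],
    [-1,-10,0,0,0,0,0],
    [-1,-10,0,0,0,0,0],
    [-1,-10,0,0,0,0,0],
    [-1,-10,0,0,0,0,0],
    [-1,-10,0,0,0,0,0],
    [-1,-10,0,0,0,0,0],
    [-1,-8,0,0,0,0,0]
  ]
}}

```text
time: 2.5
tool_pos: [526.3, 428.4, 84.9]
tcp_rot: [180.0, 0.0, -165.0]
ft_force: [-0.3, 0.3, 0.4]
finger_gap: -0.0
grip_force: 0.0
```

```bash
python3 - <<'E'
from h import *
from bench import r
np.set_printoptions(precision=1,suppress=True)
s=r.sense();print(s["ft_force"],s["tool_pos"])
d=r.snapshot("side");np.savez("side1.npz",**d)
w=r.snapshot("wrist");np.savez("w1.npz",**w);print(w["mtx"],w["hand_eye"])
a=cv2.resize(d["color"][95:165,205:305],(800,560),interpolation=cv2.INTER_CUBIC)
cv2.imwrite("pics/s1.png",a)
E
```

```text
[-0.3  0.3  0.4] [526.3 428.4  84.9]
[[297.3   0.  261.1]
 [  0.  297.3 185. ]
 [  0.    0.    1. ]] [[   0.    -1.    -0.3   69.1]
 [   1.     0.    -0.     0.2]
 [   0.    -0.3    1.  -170.6]
 [   0.     0.     0.     1. ]]
```

View pics/s1.png

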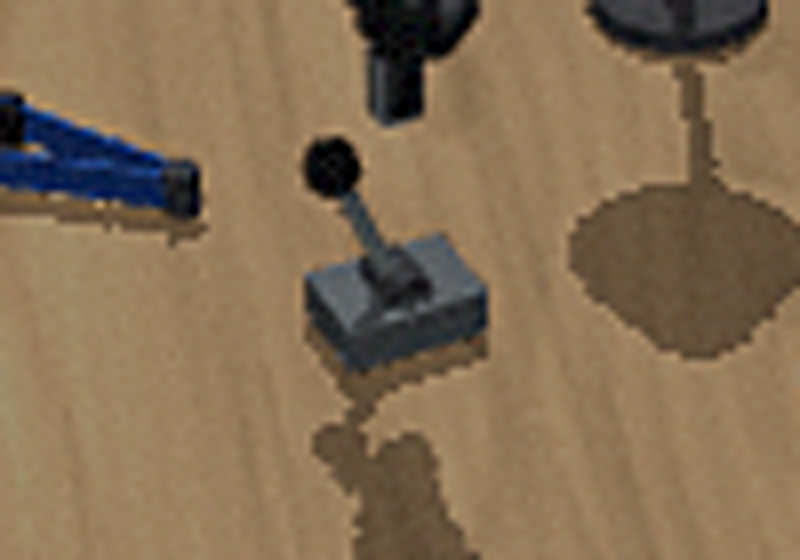

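The lever has not moved. The fingers stand beyond it: tip at (398,115), ball at (331,167). I'll check the geometry.

```bash
python3 - <<'E'
from h import *
from bench import r
np.set_printoptions(precision=1,suppress=True)
t=load("top0");s=load("side1")
def proj(d,p):
    c=np.linalg.inv(d["T"])@np.append(p,1); u=d["mtx"]@c[:3]; return u[:2]/u[2]
print("tcp in side",proj(s,[526.3,428.4,84.9]),"seen",205+398/8,95+115/8)
print("ball side",205+331/8,95+167/8, proj(s,[497.7,419.9,92.4]))
print(dep(s,(249+.7,109)),dep(s,(246.4,115.8)))
d=r.snapshot("top");np.savez("top1.npz",**d)
tt=cv2.resize(d["color"][140:215,90:190],(800,600),interpolation=cv2.INTER_CUBIC);cv2.imwrite("pics/t1.png",tt)
print("tcp in top",(proj(d,[526.3,428.4,84.9])-[90,140])*8)
E
```

```text
tcp in side [253.9 115.4] seen 254.75 109.375
ball side 246.375 115.875 [246.1 115.9]
[532.2 587.    0.1] [497.2 406.5 102.3]
tcp in top [308.8 236. ]
```

View pics/t1.png

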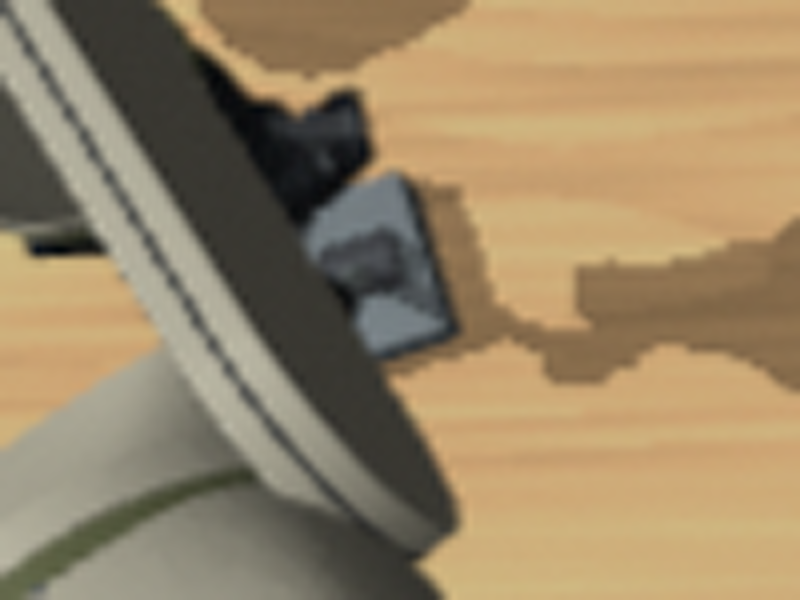

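```bash
python3 - <<'E'
from h import *
np.set_printoptions(precision=1,suppress=True)
t=load("top0");s=load("side1");s0=load("side0");t1=load("top1")
def proj(d,p):
    c=np.linalg.inv(d["T"])@np.append(p,1); u=d["mtx"]@c[:3]; return u[:2]/u[2]
print("start tcp: side",proj(s0,[213.3,560.4,201])/.64,"top",proj(t,[213.3,560.4,201])/.64)
for v in range(100,120,2): print(v,[dep(s,(u,v)).round() for u in (252,254,256)])
print("top1")
for v in (145,150,155,160,165): print(v,[dep(t1,(u,v)).round() for u in (122,128,132,135)])
E
```

```text
start tcp: side [247.4 115.9] top [ 96.5 437.1]
100 [array([518., 410., 162.]), array([523., 396., 171.]), array([527., 381., 181.])]
102 [array([519., 421., 147.]), array([523., 395., 164.]), array([529., 394., 164.])]
104 [array([519., 416., 142.]), array([525., 413., 143.]), array([532., 413., 143.])]
106 [array([519., 418., 132.]), array([524., 410., 137.]), array([531., 411., 136.])]
108 [array([519., 420., 123.]), array([525., 415., 125.]), array([533., 420., 121.])]
110 [array([540., 580.,  -0.]), array([526., 423., 112.]), array([556., 583.,  -4.])]
112 [array([538., 569.,  -2.]), array([545., 563.,   2.]), array([553., 564.,   0.])]
114 [array([536., 554.,  -0.]), array([543., 547.,   4.]), array([552., 557.,  -4.])]
116 [array([535., 542.,  -0.]), array([542., 540.,   0.]), array([550., 543.,  -3.])]
118 [array([534., 538.,  -7.]), array([541., 537.,  -7.]), array([548., 528.,  -2.])]
top1
145 [array([626., 481.,   3.]), array([625., 461.,   2.]), array([624., 447.,   3.]), array([625., 438.,   2.])]
150 [array([610., 482.,  -1.]), array([609., 462.,  -2.]), array([608., 448.,   0.]), array([608., 438.,   1.])]
155 [array([535., 390., 244.]), array([540., 384., 218.]), array([542., 376., 209.]), array([542., 368., 207.])]
160 [array([525., 396., 229.]), array([537., 400., 171.]), array([529., 378., 203.]), array([529., 369., 205.])]
165 [array([458., 301., 483.]), array([523., 400., 169.]), array([552., 438.,  28.]), array([552., 428.,  26.])]
```

```bash
cat >> h.py <<'E'
def proj(d,p):
    c=np.linalg.inv(d["T"])@np.append(p,1); u=d["mtx"]@c[:3]; return u[:2]/u[2]
def wrays(w):
    K=w["mtx"];v,u=np.mgrid[:384,:512];a=(u-K[0,2])/K[0,0];b=(v-K[1,2])/K[1,1];th=np.hypot(a,b)+1e-9
    return np.dstack([np.sin(th)*a/th,np.sin(th)*b/th,np.cos(th)])
def wtool(w):
    c=wrays(w);z=w["depth"];p=c/np.maximum(c[...,2:],1e-3)*z[...,None];H=w["hand_eye"]
    q=p@H[:3,:3].T+H[:3,3];q[z<=0]=np.nan;return q
def Rt(rpy):
    from scipy.spatial.transform import Rotation as R
    return R.from_euler("xyz",rpy,degrees=True).as_matrix()
E
python3 - <<'E'
from h import *
np.set_printoptions(precision=1,suppress=True)
w=load("w1");q=wtool(w)
m=(abs(q[...,0])<25)&(abs(q[...,1])<25)&(q[...,2]>-90)&(q[...,2]<70)
p=q[m];print(len(p))
for z in range(-60,70,5):
    k=p[(p[:,2]>=z)&(p[:,2]<z+5)]
    if len(k): print(z,len(k),k.min(0),k.max(0))
pw=q.reshape(-1,3)@Rt([180,0,-165]).T+np.array([526.3,428.4,84.9])
g=pw[np.isfinite(pw[:,2])&(abs(pw[:,2])<60)]; print("table z in world via wrist",np.median(g[:,2]))
# ball & switch
E
```

```text
8058
-60 295 [  6.3 -13.6 -60. ] [ 11.7  13.7 -55. ]
-55 273 [  6.1 -13.5 -55. ] [ 11.7  13.5 -50. ]
-50 269 [  5.8 -13.5 -50. ] [ 11.5  13.6 -45. ]
-45 270 [  6.  -13.5 -45. ] [ 11.5  13.6 -40. ]
-40 214 [  6.2 -13.1 -40. ] [ 11.6  13.2 -35.1]
-35 66 [  6.7 -10.  -35. ] [ 11.5   6.5 -30.9]
-25 20 [ 23.8  -4.7 -21.1] [ 25.    4.2 -20. ]
-20 120 [ 20.5  -8.1 -19.9] [ 25.    9.2 -15.2]
-15 6 [ 20.3  -8.7 -15. ] [ 24.3   9.4 -12.6]
50 336 [ -7.3 -13.5  50.2] [ 8.2 16.7 55. ]
55 80 [-22.  -20.4  55. ] [24.3 23.1 60. ]
60 1650 [-25.  -24.3  60. ] [25.  25.  64.9]
65 1 [ -3.8 -23.4  65. ] [ -3.8 -23.4  65. ]
table z in world via wrist -1.3340791417936373
```

Depth shows the fingers passed over the ball: the real tips sit about 23 mm above the reported TCP. I'll go back over the ball and measure the tips in the clear.

Emit:
{"api": "apply_moves", "payload": {
  "steps": [
    [-1,0,0,-20,0,0,0],
    [-1,20,0,-20,0,0,0],
    [-1,25,0,0,0,0,0],
    [-1,25,0,0,0,0,0],
    [-1,15,0,0,0,0,0],
    [-1,0,0,10,0,0,0],
    [-1,0,0,10,0,0,0],
    [-1,0,0,0,0,0,0]
  ]
}}

```text
time: 3.45
tool_pos: [442.7, 405.1, 102.3]
tcp_rot: [-179.9, -0.2, -165.0]
ft_force: [-0.5, -0.2, -0.5]
finger_gap: -0.3
grip_force: 0.0
```

```bash
python3 - <<'E'
from h import *
from bench import r
np.set_printoptions(precision=1,suppress=True)
s=r.sense();T=s["tool_pos"];print(T,s["tcp_rot"],s["finger_gap"])
w=r.snapshot("wrist");np.savez("w2.npz",**w);d=r.snapshot("side");np.savez("side2.npz",**d)
q=wtool(w)
m=(abs(q[...,0])<25)&(abs(q[...,1])<25)&(q[...,2]>-90)&(q[...,2]<70)
p=q[m]
for z in range(-60,70,5):
    k=p[(p[:,2]>=z)&(p[:,2]<z+5)]
    if len(k): print(z,len(k),k.min(0),k.max(0))
a=proj(d,T);print("tcp side",a)
for v in range(int(a[1])-14,int(a[1])+4): print(v,dep(d,(a[0],v)).round())
c=cv2.resize(d["color"][int(a[1])-45:int(a[1])+30,int(a[0])-50:int(a[0])+50],(400,300),interpolation=cv2.INTER_CUBIC)
e=cv2.resize(w["color"],(400,300));cv2.imwrite("pics/m2.png",np.hstack([c,e]))
E
```

```text
[442.7 405.1 102.3] [-179.9   -0.2 -165. ] -0.33338576581278356
-60 276 [  6.3 -13.6 -60. ] [ 11.9  13.7 -55. ]
-55 289 [  6.1 -13.7 -55. ] [ 11.7  13.7 -50. ]
-50 273 [  6.  -13.4 -50. ] [ 11.6  13.6 -45. ]
-45 267 [  5.9 -13.5 -45. ] [ 11.7  13.4 -40. ]
-40 213 [  6.4 -13.1 -40. ] [ 11.8  13.3 -35. ]
-35 62 [  6.6  -8.5 -35. ] [ 11.6   6.6 -31.1]
tcp side [230.7 117.6]
103 [442. 369. 187.]
104 [442. 368. 183.]
105 [444. 392. 163.]
106 [444. 391. 160.]
107 [443. 391. 156.]
108 [443. 391. 152.]
109 [443. 390. 148.]
110 [443. 393. 142.]
111 [443. 392. 139.]
112 [443. 396. 132.]
113 [457. 574.  -1.]
114 [456. 563.   2.]
115 [456. 564.  -2.]
116 [455. 560.  -4.]
117 [454. 548.  -0.]
118 [454. 542.  -0.]
119 [453. 540.  -4.]
120 [452. 526.   2.]
```

View pics/m2.png

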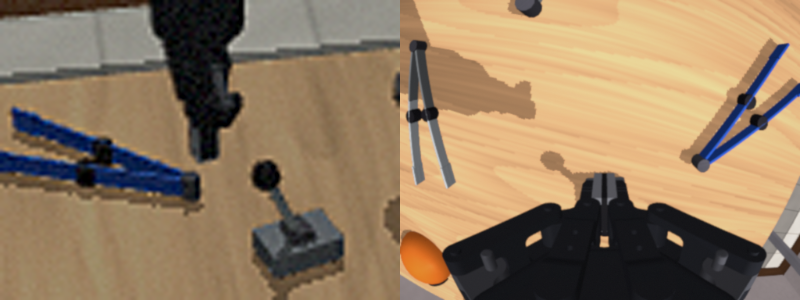

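The wrist view also shows the shut fingertips ending near tool z −31, and the side view gives −29. So the real tip is about 30 mm behind the reported TCP. I'll allow for that and push again lower down.

Emit:
{"api": "apply_moves", "payload": {
  "steps": [
    [-1,0,0,16,0,0,0],
    [-1,0,0,16,0,0,0],
    [-1,0,0,16,0,0,0],
    [-1,-10,0,0,0,0,0],
    [-1,-10,0,0,0,0,0],
    [-1,-10,0,0,0,0,0],
    [-1,-10,0,0,0,0,0],
    [-1,-10,0,0,0,0,0]
  ]
}}

```text
time: 4.35
tool_pos: [493.2, 419.5, 57.8]
tcp_rot: [180.0, 0.1, -165.0]
ft_force: [-1.1, 0.2, 2.0]
finger_gap: -0.2
grip_force: 0.6
```

Emit:
{"api": "apply_moves", "payload": {
  "steps": [
    [-1,-8,0,0,0,0,0],
    [-1,-8,0,0,0,0,0],
    [-1,-8,0,0,0,0,0],
    [-1,-6,0,0,0,0,0],
    [-1,-6,0,0,0,0,0],
    [-1,-4,0,0,0,0,0],
    [-1,0,0,0,0,0,0],
    [-1,0,0,0,0,0,0]
  ]
}}

```text
time: 5.15
tool_pos: [530.4, 429.3, 57.0]
tcp_rot: [180.0, 0.0, -165.0]
ft_force: [-0.4, 0.0, 0.6]
finger_gap: -0.0
grip_force: 0.0
```

```bash
python3 - <<'E'
from h import *
from bench import r
np.set_printoptions(precision=1,suppress=True)
s=r.sense();T=s["tool_pos"];print(T,s["ft_force"])
d=r.snapshot("side");np.savez("side3.npz",**d)
g=d["color"].astype(int).max(2)
m=(g[100:150,235:290]<45)
for row in m: print("".join("#" if x else "." for x in row))
E
```

```text
[530.4 429.3  57. ] [-0.4  0.   0.6]
..............###########........................######
...............###########..###.....................#..
................######.###...##........................
.................##########.###........................
.................##############........................
.................#############.........................
..................###########..........................
..................##########...........................
..................##########...........................
....................##########.........................
....................##########.........................
....................###########........................
....................###########........................
....................##########.........................
....................#########..........................
..................#.####...............................
.....................#.................................
.......................................................
.......................................................
[... 1036 characters left out ...]
.#..........................
.....................#.................................
.......................................................
...............#.......................................
.......................................................
.......................................................
.......................................................
.......................................................
.......................................................
.......................................................
.......................................................
.......................................................
.......................................................
```

```bash
python3 - <<'E'
from h import *
np.set_printoptions(precision=1,suppress=True)
d=load("side3")
c=np.array([523,424.]);u=np.array([.966,.259])
for a in (-.35,-.1,.1,.2,.3,.4,.5):
    p=c+80*np.sin(a)*u; print(a,proj(d,[*p,22+80*np.cos(a)]))
print(proj(d,[530.4,429.3,87]))
a=cv2.resize(d["color"][85:160,210:310],(800,600),interpolation=cv2.INTER_CUBIC)
cv2.imwrite("pics/s3.png",a)
E
```

```text
-0.35 [245.8 115.3]
-0.1 [251.  112.8]
0.1 [255.2 111.7]
0.2 [257.3 111.5]
0.3 [259.4 111.4]
0.4 [261.4 111.5]
0.5 [263.2 111.8]
[255.1 114.6]
```

View pics/s3.png

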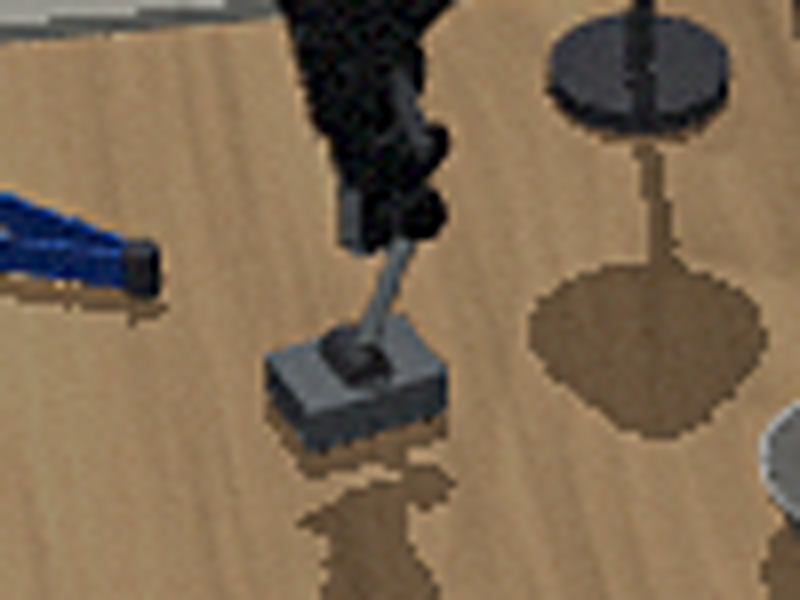

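The lever has gone over: the ball is at crop (422,212), or px (262.7,111.5), which means about 0.45 rad past upright (joint about 0.95). I'll nudge it 3 mm more to be safe, then raise and back away.

Emit:
{"api": "apply_moves", "payload": {
  "steps": [
    [-1,-1,0,0,0,0,0],
    [-1,-1,0,0,0,0,0],
    [-1,-1,0,0,0,0,0],
    [-1,0,0,0,0,0,0],
    [-1,3,0,0,0,0,0],
    [-1,12,0,0,0,0,0],
    [0,20,0,-30,0,0,0],
    [0.7,20,0,-40,0,0,0]
  ]
}}

```text
time: 6.0
tool_pos: [477.7, 414.2, 124.4]
tcp_rot: [-179.9, -0.3, -165.0]
ft_force: [0.9, 0.1, -0.1]
finger_gap: 28.3
grip_force: 0.0
```

```bash
python3 - <<'E'
from h import *
from bench import r
np.set_printoptions(precision=1,suppress=True)
s=r.sense();T=s["tool_pos"];print(T,s["ft_force"],s["finger_gap"])
d=r.snapshot("side");np.savez("side4.npz",**d)
g=d["color"].astype(int).max(2)
for row in (g[100:130,240:285]<45): print("".join("#" if x else "." for x in row))
u=np.array([.966,.259]);g=np.array([472,138.])
D=np.array([*g,110])-T
print("tool shift to above tongs z110:",Rt(s["tcp_rot"]).T@D)
E
```

```text
[477.7 414.2 124.4] [ 0.9  0.1 -0.1] 28.2909133894768
..####......................................#
..####.......................................
..####.......................................
..####.......................................
..####.......................................
..####.......................................
..#..........................................
.............................................
.....................###.....................
....................#####....................
....................######...................
...................#######...................
....................######...................
....................######...................
.....................###.....................
.............................................
.............................................
.............................................
.............................................
.............................................
.............................................
.............................................
.............................................
.............................................
.............................................
.............................................
.............................................
.............................................
..........##...##............................
..........##.....#...........................
tool shift to above tongs z110: [  76.9 -265.3   15.4]
```

The lever stays on (ball at px (262.5,111), about 0.96). Now over to the tongs with the gripper open.

Emit:
{"api": "apply_moves", "payload": {
  "steps": [
    [1,10,-33,2,0,0,0],
    [1,10,-33,2,0,0,0],
    [1,10,-33,2,0,0,0],
    [1,10,-33,2,0,0,0],
    [1,10,-33,2,0,0,0],
    [1,9,-33,2,0,0,0],
    [1,9,-33,2,0,0,0],
    [1,9,-34,1,0,0,0]
  ]
}}

```text
time: 6.85
tool_pos: [474.3, 138.7, 112.2]
tcp_rot: [-180.0, 0.1, -165.0]
ft_force: [0.5, -0.6, 0.7]
finger_gap: 85.1
grip_force: 0.0
```

```bash
python3 - <<'E'
from h import *
from bench import r
np.set_printoptions(precision=1,suppress=True)
s=r.sense();T=s["tool_pos"];print(T,s["tcp_rot"],s["finger_gap"])
w=r.snapshot("wrist");np.savez("w5.npz",pos=T,rot=s["tcp_rot"],**w)
q=wtool(w)
m=(abs(q[...,0])<25)&(abs(q[...,1])<65)&(q[...,2]>-120)&(q[...,2]<60)
p=q[m]
for z in range(-80,60,8):
    k=p[(p[:,2]>=z)&(p[:,2]<z+8)]
    if len(k): print(z,len(k),k.min(0),k.max(0), abs(k[:,1]).min())
cv2.imwrite("pics/w5.png",cv2.resize(w["color"],(800,600),interpolation=cv2.INTER_CUBIC))
E
```

```text
[474.3 138.7 112.2] [-180.     0.1 -165. ] 85.14063122062046
-80 888 [ -3.7 -55.4 -80. ] [ 11.9  56.  -72. ] 41.9271247535749
-72 978 [-11.9 -56.6 -72. ] [ 11.9  56.8 -64. ] 41.906195043290374
-64 897 [-11.4 -56.4 -64. ] [ 11.8  56.9 -56. ] 41.88993074440338
-56 751 [-11.4 -56.7 -56. ] [ 11.6  56.7 -48. ] 41.969343118769466
-48 383 [-10.8 -54.  -48. ] [ 11.6  54.9 -40.2] 42.043627381799155
```

View pics/w5.png

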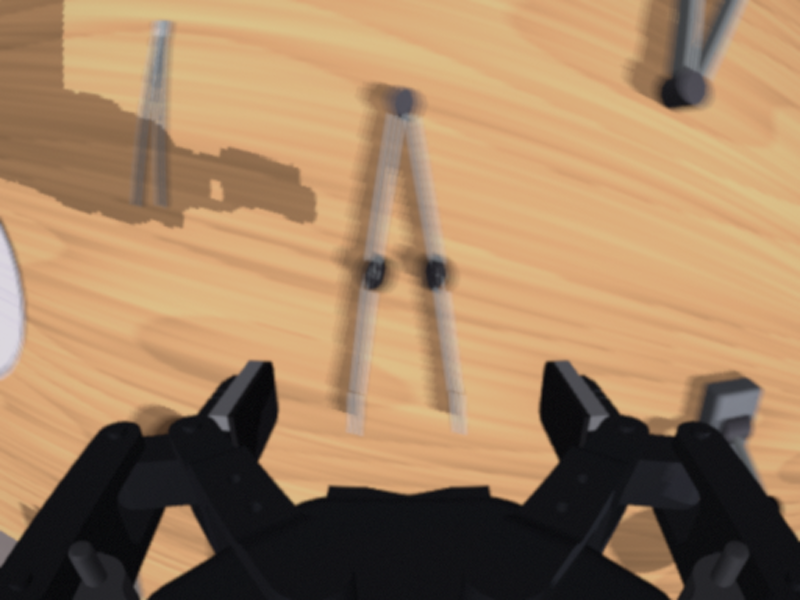

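The wrist view shows the tongs squarely between the fingers: pads at (375,272) and (436,272), pivot (402,101), jaw ends (356,430) and (459,430).

```bash
cat >> h.py <<'E'
def wz(w,uv,z):  # wrist pixel -> world point at height z
    K=w["mtx"];a=(uv[0]-K[0,2])/K[0,0];b=(uv[1]-K[1,2])/K[1,1];th=np.hypot(a,b)
    c=np.array([np.sin(th)*a/th,np.sin(th)*b/th,np.cos(th)]);H=w["hand_eye"];R=Rt(w["rot"])
    o=R@H[:3,3]+w["pos"];v=R@H[:3,:3]@c; return o+v*(z-o[2])/v[2]
E
python3 - <<'E'
from h import *
np.set_printoptions(precision=1,suppress=True)
w=load("w5");R=Rt(w["rot"]);f=.64
P={k:wz(w,(u*f,v*f),z) for k,u,v,z in (("pR",375,270,20),("pL",436,270,20),("piv",402,100,24),("jR",356,428,22),("jL",459,428,22))}
for k,p in P.items(): print(k,p,"tool",R.T@(p-w["pos"]))
m=(P["pR"]+P["pL"])/2;d=m-P["piv"];print("mid",m,np.hypot(*d[:2]),np.degrees(np.arctan2(d[1],d[0])))
q=wtool(w); 
for u,v in ((375,272),(436,272),(402,100)): x=q[int(v*f),int(u*f)];print(R@x+w["pos"])
E
```

```text
pR [473.4 118.5  20. ] tool [  6.2 -19.2  92.2]
pL [464.2 152.8  20. ] tool [ 6.2 16.3 92.2]
piv [375.6 108.8  24. ] tool [103.1  -3.3  88.1]
jR [580.4 131.5  22. ] tool [-100.6  -34.5   90.3]
jL [562.7 197.4  22. ] tool [-100.5   33.8   90.3]
mid [468.8 135.7  20. ] 96.98814577652553 16.095503218770453
[474.3 118.8  20.7]
[465.1 153.   20.8]
[375.4 108.5  21.8]
```

Emit:
{"api": "apply_moves", "payload": {
  "steps": [
    [1,4,-1,20,0,0,0],
    [1,0,0,25,0,0,0],
    [1,0,0,25,0,0,0],
    [1,0,0,25,0,0,0],
    [1,0,0,20,0,0,0],
    [1,0,0,10,0,0,0],
    [1,0,0,8,0,0,0],
    [1,0,0,0,0,0,0]
  ]
}}

```text
time: 7.7
tool_pos: [470.4, 137.9, -21.5]
tcp_rot: [180.0, -0.0, -165.0]
ft_force: [-0.7, 0.1, -0.5]
finger_gap: 85.7
grip_force: 0.0
```

```bash
python3 - <<'E'
from h import *
from bench import r
np.set_printoptions(precision=1,suppress=True)
s=r.sense();T=s["tool_pos"];print(T,s["ft_force"])
w=r.snapshot("wrist");np.savez("w6.npz",pos=T,rot=s["tcp_rot"],**w)
q=wtool(w)
m=(abs(q[...,0])<14)&(abs(abs(q[...,1])-50)<12)&(q[...,2]>-60)&(q[...,2]<0)
p=q[m]
for z in range(-60,0,4):
    k=p[(p[:,2]>=z)&(p[:,2]<z+4)]
    if len(k): print(z,len(k),k.min(0),k.max(0), abs(k[:,1]).min())
P=q.reshape(-1,3);k=P[(abs(P[:,0])<70)&(abs(P[:,1])<30)&(P[:,2]>-60)];print("tongs tool z",np.nanpercentile(k[:,2],[1,5,20,50,90]))
E
```

```text
[470.4 137.9 -21.5] [-0.7  0.1 -0.5]
-60 429 [-11.2 -56.2 -60. ] [ 11.8  56.3 -56. ] 41.96497719566302
-56 392 [-11.2 -56.8 -56. ] [ 11.5  56.9 -52. ] 41.99467090491081
-52 361 [-11.  -56.3 -52. ] [ 11.6  56.3 -48. ] 41.86397519624186
-48 263 [-11.3 -54.1 -48. ] [ 11.6  53.6 -44. ] 42.05208792414801
-44 121 [-10.4 -47.  -44. ] [ 10.6  47.  -40.2] 42.09318114270546
-24 1531 [-14.  -62.  -22.2] [ 14.  62. -20.] 38.00538117345028
-20 1195 [-14.  -61.9 -20. ] [ 14.   62.  -18.1] 38.00228055277938
tongs tool z [-43.  -42.4 -41.2 -20.4 -19.4]
```

Emit:
{"api": "apply_moves", "payload": {
  "squeeze": 30,
  "steps": [
    [1,0,-1,4,0,0,0],
    [1,0,0,3,0,0,0],
    [0.5,0,0,0,0,0,0],
    [0.3,0,0,0,0,0,0],
    [0.2,0,0,0,0,0,0],
    [0.1,0,0,0,0,0,0],
    [0.1,0,0,0,0,0,0],
    [0.1,0,0,0,0,0,0]
  ]
}}

```text
time: 8.55
tool_pos: [472.7, 137.3, -26.5]
tcp_rot: [-180.0, 0.2, -165.0]
ft_force: [-0.7, -0.1, 8.4]
finger_gap: 47.1
grip_force: 10.0
```

Emit:
{"api": "apply_moves", "payload": {
  "steps": [
    [0.1,0,0,-3,0,0,0],
    [0.1,0,0,-5,0,0,0],
    [0.1,0,0,-10,0,0,0],
    [0.1,0,0,-15,0,0,0],
    [0.1,0,0,-15,0,0,0],
    [0.1,0,0,-15,0,0,0],
    [0.1,0,0,0,0,0,0],
    [0.1,0,0,0,0,0,0]
  ]
}}

```text
time: 9.35
tool_pos: [471.3, 137.0, 35.2]
tcp_rot: [-180.0, 0.1, -165.0]
ft_force: [0.1, 0.0, -1.8]
finger_gap: 47.1
grip_force: 6.2
```

```bash
python3 - <<'E'
from h import *
from bench import r
np.set_printoptions(precision=1,suppress=True)
s=r.sense();T=s["tool_pos"];print(T,s["ft_force"],s["finger_gap"])
w=r.snapshot("wrist");np.savez("w7.npz",pos=T,rot=s["tcp_rot"],**w)
cv2.imwrite("pics/w7.png",cv2.resize(w["color"],(640,480),interpolation=cv2.INTER_CUBIC))
E
```

```text
[471.3 137.   35.2] [ 0.1  0.  -1.8] 47.083640692595935
```

View pics/w7.png

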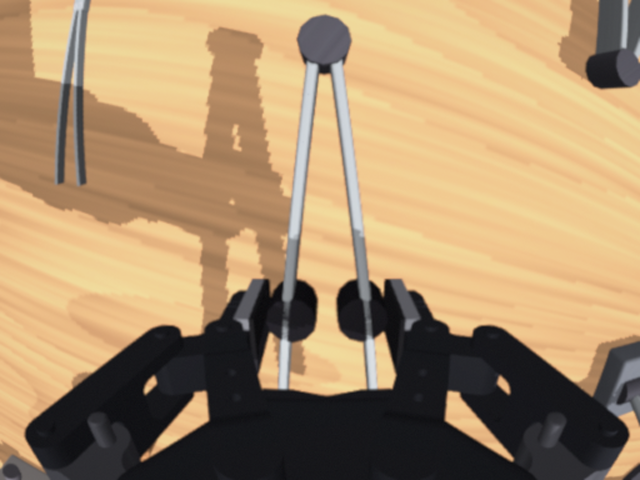

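The tongs hang in the fingers off the board, with the pivot at (323,42) and the arms symmetric. I'll measure their tilt and axis in the tool frame.

```bash
python3 - <<'E'
from h import *
np.set_printoptions(precision=1,suppress=True)
w=load("w7");q=wtool(w);f=.8
for n,u,v in (("piv",323,38),("piv2",323,50),("aR",311,90),("aL",340,90),("aR",302,150),("aL",350,150),("aR",296,210),("aL",357,210),("aR",284,380),("aL",371,380),("padR",293,290),("padL",360,290)):
    b=q[int(v*f)-1:int(v*f)+2,int(u*f)-1:int(u*f)+2].reshape(-1,3); print(n,b[np.argmin(b[:,2])])
# fingertips z
k=q.reshape(-1,3);k=k[(abs(k[:,0])<13)&(abs(abs(k[:,1])-32)<10)&(k[:,2]<-10)];print("tip",np.nanpercentile(k[:,2],[50,95,99,100]))
E
```

```text
piv [nan nan nan]
piv2 [ 95.5  -1.6 -49.7]
aR [ 81.5  -4.8 -47.7]
aL [nan nan nan]
aR [ 62.5  -7.7 -48.6]
aL [ 62.5   7.8 -48.2]
aR [ 42.2 -10.1 -47.6]
aL [ 42.4  10.1 -48.7]
aR [-30.5 -17.1 -47.8]
aL [-30.2  18.2 -48.1]
padR [ 11.9 -12.7 -47.4]
padL [ 12.9  12.2 -48.5]
tip [-84.1 -43.3 -35.8 -28.5]
```

Emit:
{"api": "apply_moves", "payload": {
  "steps": [
    [0.1,0,0,-10,0,0,0],
    [0.1,2,-10,-15,0,0,0],
    [0.1,4,-20,-15,0,0,0],
    [0.1,5,-25,-15,0,0,0],
    [0.1,5,-27,-15,0,0,0],
    [0.1,5,-28,0,0,0,0],
    [0.1,5,-28,0,0,0,0],
    [0.1,5,-28,0,0,0,0]
  ]
}}

```text
time: 10.2
tool_pos: [483.8, -32.4, 105.0]
tcp_rot: [180.0, -0.0, -165.0]
ft_force: [0.6, -0.5, -1.0]
finger_gap: 46.9
grip_force: 6.2
```

Emit:
{"api": "apply_moves", "payload": {
  "steps": [
    [0.1,6,-28,0,0,0,0],
    [0.1,6,-28,0,0,0,0],
    [0.1,6,-28,0,0,0,0],
    [0.1,6,-28,0,0,0,0],
    [0.1,6,-28,0,0,0,0],
    [0.1,5,-28,0,0,0,0],
    [0.1,4,-24,0,0,0,0],
    [0.1,0,-13,0,0,0,0]
  ]
}}

```text
time: 11.0
tool_pos: [499.0, -241.2, 104.7]
tcp_rot: [180.0, -0.0, -165.1]
ft_force: [-0.3, 0.3, -1.2]
finger_gap: 47.4
grip_force: 6.2
```

Emit:
{"api": "apply_moves", "payload": {
  "steps": [
    [0.1,0,0,0,0,0,0],
    [0.1,0,0,0,0,0,0],
    [0.1,0,0,0,0,0,0],
    [0.1,0,0,0,0,0,0],
    [0.1,0,0,0,0,0,0],
    [0.1,0,0,0,0,0,0],
    [0.1,0,0,0,0,0,0],
    [0.1,0,0,0,0,0,0]
  ]
}}

```text
time: 11.8
tool_pos: [499.4, -239.4, 104.9]
tcp_rot: [-180.0, -0.0, -165.0]
ft_force: [-0.8, 0.4, -1.3]
finger_gap: 47.5
grip_force: 6.2
```

```bash
python3 - <<'E'
from h import *
from bench import r
np.set_printoptions(precision=1,suppress=True)
s=r.sense();T=s["tool_pos"];print(T,s["ft_force"],s["finger_gap"],s["joint_pos"])
w=r.snapshot("wrist");np.savez("w8.npz",pos=T,rot=s["tcp_rot"],**w)
t=r.snapshot("top");np.savez("top8.npz",**t)
cv2.imwrite("pics/w8.png",cv2.resize(w["color"],(800,600),interpolation=cv2.INTER_CUBIC))
E
```

```text
[ 499.4 -239.4  104.9] [-0.8  0.4 -1.3] 47.52192148959056 [ -30.9    4.2   99.1   -0.    76.7 -135.9]
```

View pics/w8.png

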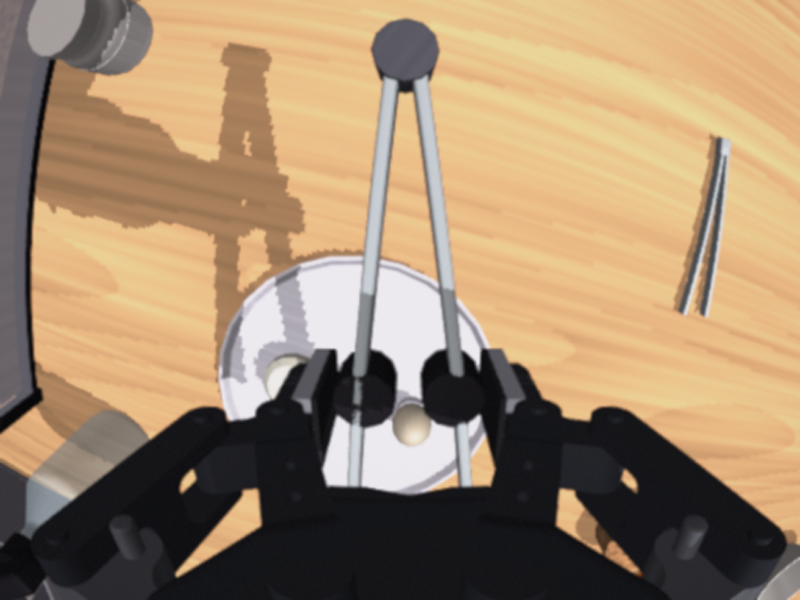

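The wrist view shows the egg at (411,425) between the arms, the pivot at (405,50), and the block clear at (285,378).

```bash
python3 - <<'E'
from h import *
np.set_printoptions(precision=1,suppress=True)
w=load("w8");f=.64;R=Rt(w["rot"])
for z in (21,25): 
    e=wz(w,(411*f,425*f),z);print("egg",z,e,"tool",R.T@(e-w["pos"]))
p=wz(w,(405*f,50*f),w["pos"][2]+50);print("pivot tool",R.T@(p-w["pos"]))
for u,v in((352,395),(462,395)): 
  p=wz(w,(u*f,v*f),w["pos"][2]+48);print("pad tool",R.T@(p-w["pos"]))
for e in ((590.3,-216,19.8),):print("tri egg tool",R.T@(np.array(e)-w["pos"]))
q=wtool(w)[int(425*f),int(411*f)];print("depth",q,R@q+w["pos"])
# blob centroid of egg
c=w["color"].astype(int);b=c[245:300,245:283];m=(b[...,2]-b[...,0]>25)&(b[...,2]>90)
v,u=np.nonzero(m);print("blob",len(u),(u.mean()+245)/f,(v.mean()+245)/f,u.min()+245,u.max()+245,v.min()+245,v.max()+245)
E
```

```text
egg 21 [ 589.4 -213.3   21. ] tool [-93.6   1.9  83.9]
egg 25 [ 586.9 -214.    25. ] tool [-91.1   1.9  79.9]
pivot tool [ 98.4  -0.7 -50. ]
pad tool [  1.3 -16.7 -48. ]
pad tool [  1.3  16.3 -48. ]
tri egg tool [-93.8  -0.9  85.1]
depth [-85.5   1.8  71.2] [ 581.5 -215.6   33.7]
blob 323 412.374226006192 428.3378482972136 253 274 265 284
```

The jaws' midpoint in the tool frame is (−94, 0) and the egg is at (−93.5, +1). That lines up, so I'll descend.

Emit:
{"api": "apply_moves", "payload": {
  "steps": [
    [0.1,0,1,15,0,0,0],
    [0.1,0,0,20,0,0,0],
    [0.1,0,0,20,0,0,0],
    [0.1,0,0,18,0,0,0],
    [0.1,0,0,15,0,0,0],
    [0.1,0,0,12,0,0,0],
    [0.1,0,0,10,0,0,0],
    [0.1,0,0,8,0,0,0]
  ]
}}

```text
time: 12.7
tool_pos: [499.2, -238.5, -13.9]
tcp_rot: [180.0, -0.0, -165.0]
ft_force: [-1.2, 0.2, -0.2]
finger_gap: 47.1
grip_force: 6.2
```

Emit:
{"api": "apply_moves", "payload": {
  "squeeze": 30,
  "steps": [
    [0.1,0,0,0,0,0,0],
    [0.05,0,0,0,0,0,0],
    [0,0,0,0,0,0,0],
    [-0.05,0,0,0,0,0,0],
    [-0.1,0,0,0,0,0,0],
    [-0.15,0,0,0,0,0,0],
    [-0.2,0,0,0,0,0,0],
    [-0.3,0,0,0,0,0,0]
  ]
}}

```text
time: 13.5
tool_pos: [499.3, -238.6, -13.0]
tcp_rot: [-180.0, 0.0, -165.0]
ft_force: [0.3, -0.5, -0.2]
finger_gap: 34.9
grip_force: 29.9
```

The grip has stopped at 34.9 mm with 30 N, so the egg is clamped. Lifting.

Emit:
{"api": "apply_moves", "payload": {
  "steps": [
    [-0.3,0,0,0,0,0,0],
    [-0.3,0,0,-3,0,0,0],
    [-0.3,0,0,-6,0,0,0],
    [-0.3,0,0,-10,0,0,0],
    [-0.3,0,0,-12,0,0,0],
    [-0.3,0,0,-15,0,0,0],
    [-0.3,0,0,-15,0,0,0],
    [-0.3,0,0,-15,0,0,0]
  ]
}}

```text
time: 14.3
tool_pos: [499.6, -238.8, 64.9]
tcp_rot: [-179.9, 0.0, -165.0]
ft_force: [0.3, 0.3, -1.2]
finger_gap: 34.9
grip_force: 30.0
```

Emit:
{"api": "apply_moves", "payload": {
  "steps": [
    [-0.3,0,0,-20,0,0,0],
    [-0.3,0,0,-20,0,0,0],
    [-0.3,0,0,-20,0,0,0],
    [-0.3,0,0,-20,0,0,0],
    [-0.3,0,0,-15,0,0,0],
    [-0.3,0,0,-10,0,0,0],
    [-0.3,0,0,-5,0,0,0],
    [-0.3,0,0,0,0,0,0]
  ]
}}

```text
time: 15.1
tool_pos: [499.4, -238.7, 173.4]
tcp_rot: [-180.0, 0.0, -165.0]
ft_force: [0.1, -0.7, -1.4]
finger_gap: 34.8
grip_force: 30.0
```

Emit:
{"api": "apply_moves", "payload": {
  "steps": [
    [-0.3,8,8,-3,0,0,0],
    [-0.3,15,15,-5,0,0,0],
    [-0.3,20,20,-5,0,0,0],
    [-0.3,20,20,-5,0,0,0],
    [-0.3,20,20,-5,0,0,0],
    [-0.3,15,15,-2,0,0,0],
    [-0.3,8,8,0,0,0,0],
    [-0.3,0,0,0,0,0,0]
  ]
}}

```text
time: 15.9
tool_pos: [368.2, -162.9, 197.0]
tcp_rot: [180.0, -0.0, -165.0]
ft_force: [0.2, -0.3, -1.1]
finger_gap: 34.8
grip_force: 30.1
```

```bash
python3 - <<'E'
from h import *
from bench import r
np.set_printoptions(precision=1,suppress=True)
s=r.sense();T=s["tool_pos"];print(T,s["ft_force"],s["finger_gap"],s["grip_force"])
J=T+Rt(s["tcp_rot"])@np.array([-93.6,0,-38.])
side=r.snapshot("side");top=r.snapshot("top")
out=[]
for d in (side,top):
    a=proj(d,J);u,v=int(a[0])-33,int(a[1])-37;print(a)
    out.append(cv2.resize(d["color"][v:v+75,u:u+66],(400,450),interpolation=cv2.INTER_CUBIC))
cv2.imwrite("pics/end.png",np.hstack(out))
c=side["color"].astype(int);g=c.max(2)
for row in (g[98:128,248:280]<45): print("".join("#" if x else "." for x in row))
E
```

```text
[ 368.2 -162.9  197. ] [ 0.2 -0.3 -1.1] 34.83613432628707 30.148109793663025
[259.5 203.5]
[324.6 177.9]
................................
................................
................................
................................
................................
................................
................................
................................
................................
................................
.............###................
............#####...............
............######..............
...........#######..............
............######..............
............######..............
.............###................
................................
................................
................................
................................
................................
................................
................................
................................
................................
................................
................................
................................
................................
```

View pics/end.png

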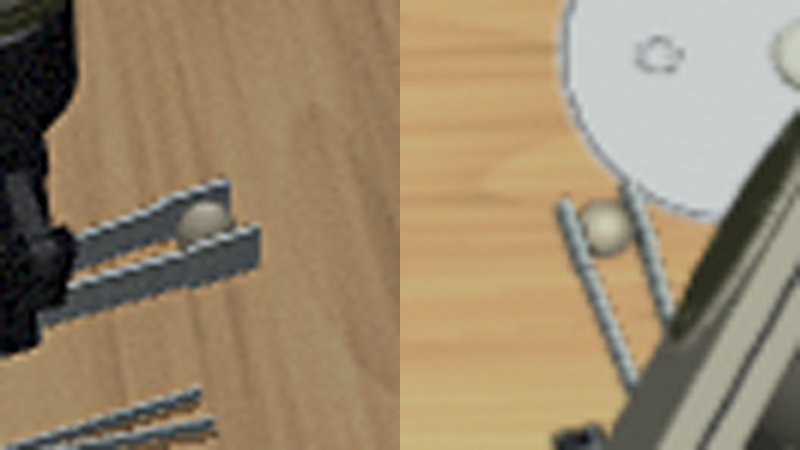

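The final views show the egg between the jaws at (205,222) and (605,228), its seat empty at (660,55), and the block in place. The lever's ball is unchanged. Handing in.

```bash
python3 -c "
from bench import r
print(r.hand_in())"
```

```text
the job is handed in; nothing more can be done
None
```

I handed the job in with the lamp lever thrown to on (about 0.96 rad by camera) and the egg clamped in the tongs about 23 cm above the board, clear of the tray; the simulator gave no verdict back.

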